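# Lock the spray cans away in the aerosol cage

## Robot

A 6-joint arm with a two-finger parallel gripper is mounted at the origin on the work surface. World frame = base frame: x ahead of the robot, y to its left, z up, the work surface at z = 0. Lengths are in m, angles in rad, forces in N, time in s.
With the tool pointing down it reaches from about 0.275 to 0.975 m from the base axis. Payload 8.4 kg.
Tool frame: the origin (TCP) lies between the finger pads; the fingertips stand 8 mm ahead of it and the grasp point (between the pads) lies 11 mm behind it (tips_ahead is the distance from the TCP to the fingertips, in m); z points along the fingers, y is the line along which they close (so a half turn about z gives the same grasp; the last joint's range is limited). The gripper opens to 92 mm and grips with 3 to 60 N. Pads are 20 mm wide; open, the fingers measure 128 mm over their backs; the gripper's body (75 mm by 189 mm) begins 69 mm behind the grasp point.
Start: joints at [1.265, 0.353, 1.633, -0, 1.155, -0.002], TCP at [0.187, 0.596, 0.223] pointing down, gripper open.
Joint ranges: [-2.63, 2.63], [-0.92, 2.1], [0.06, 2.66], [-1.3, 4.44], [0, 2.69], [-3.02, 3.02]. Speed limits (rad/s): [2.22, 2.22, 2.79, 3.14, 3.14, 3.14].

## Interface

Orientations are given as a unit quaternion [w, x, y, z].
In Python, from rig import * gives the robot as it stands.
- The arm moves only by the tool carry_out, never from a script. Its argument "motion" is one flat list of numbers, 7 for each row, row after row: the gripper command: -1 is fully open, 1 is shut, values between are in proportion, then the shift along the world's x, y, z in mm, then the turn, a rotation vector about the world's x, y, z in degrees. In form: [hand, dx, dy, dz, ax, ay, az, hand, dx, dy, dz, ax, ay, az, ...]. A call has 1 to 20 rows; each row shifts and turns the commanded pose from where the row before left it; what a row does not reach is not made up. A row lasts 1/12 s, in which the tool goes at most 41.7 mm and 7.16 degrees, less where a joint would pass 70% of its speed; a pose out of reach is approached as far as the arm can. A call with a gripper value outside its range is refused whole. The fingers move at their own pace and stop on an object; the grip force is fixed at half the most. Time passes only in rows, so rows that do not move let the fingers close. It gives the time, the measured TCP pose, the force, the opening and the grip force at its end, in the units of the state.
- sense(): the state, without advancing time (a new reading comes with each control period).
- snapshot(name): name is "scene" or "top" or "wrist"; returns (picture, depth): 480x640x3 uint8, blue, green, red; 480x640 float32, m along the optical axis (not along the pixel's ray), 0 where there is no reading.
- camera_params(name): a dict with "K" (3x3 intrinsics, pixels), "rvec" (rotation vector, rad) and "tvec" (3), from world to camera coordinates, as OpenCV has them; the wrist camera has in their place "tool_from_camera" (4x4, takes a point from camera to tool coordinates, whose origin is the TCP and whose axes are the flange's). Camera axes: x right, y down, z forward; pixel columns grow to the right and rows downward; lengths in m; the calibration is good to about 2 mm. The wrist camera is an equidistant fisheye: a pixel r from the principal point sees the ray r / f radians off the axis. A picture is of the moment at which its call begins: read the wrist's pose just before it. camera_params takes no time and is no camera call.
- sign_off(): hands the job in; it is judged then, once.
The state is a dict: "clock": time; "q": joint angles; "joint_vel": joint speeds; "joint_torque": joint torques, N m; "eef_pos": TCP position; "orientation": TCP orientation; "contact_force": force on the tool from outside, world axes, zero at the start; "wrist_torque": the same for the moment, N m; "gripper_width": opening from 0.0 (shut) to 1.0 (fully open); "grip_force": force on a finger pad.
Only numpy, scipy, OpenCV 4.12 (cv2) and the standard library are available. Lean on these libraries where they do the work, as an engineer would, in place of code of your own. Each camera call takes 0.05 s, during which the arm holds its last target. There are 200 camera calls.

## Task

Put every spray can that stands on the bench away in the aerosol cage: pull the red spring pin up and turn it into its rest notch so it stays out, slide the gate fully open, and slide the cans in along the bench without lifting them, pushing low down so that none topples. Then slide the gate shut and turn the pin back so that it drops fully home and locks the gate; leave the glue bottle, tape measure and sanding block alone.

Things in the scene. Friction and masses are not known exactly. Their poses are not given: they have to be found in the camera images.
- cage: Black tube and wire-grid aerosol cage bolted to the bench, no floor. Origin on the bench, middle of the mouth, at the front of the 15 mm front posts; x points in, y along the mouth, z up. Inside: x 0 to 0.145, y -0.079 to 0.079, mouth 205 mm high (183 mm under the tongue of the open gate). The gate runs in front of the mouth at x -0.019 to -0.007: cans must stand wholly behind it to let it pass. Pin bracket, over a 70 mm high foot: x from -0.031, y -0.094 to -0.136.
- lane_a (a point): Middle of the mouth of the -y lane (cage x 0, y -0.041), on the bench. Each lane is 76 mm wide and two cans deep: a can pushed in behind another pushes it deeper. A low wire divider at y = 0 (6 mm thick, 73 mm high, from x = 0.031 to the back) parts the lanes.
- lane_b (a point): Middle of the mouth of the +y lane (cage x 0, y +0.041), on the bench; same size.
- gate (a joint): Sliding mesh gate, metres: 0 shut (covers the mouth), 0.175 fully open (to the cage's +y; mouth clear above 0.165). Stays where left; friction 2 N. Locked at 0 by the spring pin, through the tongue on its -y edge; slides freely while the pin stands out. Its aluminium rail (20 mm wide, top 222 mm above the bench, cage x -0.013) runs along the cage's front from y = -0.097 to 0.288, where it stands on a leg.
- gate_post (a point): Centre of the yellow grip (17 mm in diameter, 50 mm tall) on the gate's upright steel pull post, 254 mm above the bench; the post, 12 mm thick, runs from 197 to 280 mm, 32 mm in front of the gate, and moves with it. Its arm to the gate and the gate's tongue (183 mm up) pass over the cans. At gate 0 it is at cage x -0.045, y -0.015.
- pin_lift (a joint): Lift of the vertical spring pin, metres: 0 down (locks the gate), about 0.028 resting in the rest notch, above 0.033 to pass over the sleeve's crown between slot and notch, 0.040 top stop. A spring pulls it down with 5 N at 0 rising to 9 N at 0.040.
- pin_turn (a joint): Turn of the pin's T-handle about the vertical, radians, counter-clockwise seen from above: 0 = cross pin over the deep slot (drops home), 1.31 = over the shallow rest notch (5 mm deep), 1.5 end stop. It turns only while lifted above 0.033.
- pin_grip (a point): Centre of the pin's red T-handle: a bar 56 mm long, 13 mm thick, 22 mm tall. Its y axis is along the bar, x across (grip across x), z up; it turns and rises with the pin. Pin down: 281 mm above the bench, at cage x -0.013, y -0.112. The notched steel sleeve below it (37 mm wide) tops out 260 mm above the bench.
- glue: Bystander: yellow glue bottle 62 mm in diameter, 190 mm tall; origin at its underside.
- tape: Bystander: yellow tape measure 75 x 40 x 70 mm; origin at its underside.
- sander: Bystander: cork sanding block 120 x 68 x 26 mm; origin at its underside.
- can1_c (a point): Spray can with blue band and cap (may be absent: None): 65 mm in diameter, 175 mm tall with cap (cap 54 mm in diameter, from 141 mm up), 0.25 to 0.5 kg, friction 0.4, partly used (centre of mass 48 mm up): topples if pushed above about 70 mm. This point is its centre, half-way up, 87.5 mm above its underside; z along the can. Starts upright on the bench.
- can2_c (a point): Spray can with green band and cap (may be absent: None): 65 mm in diameter, 175 mm tall with cap (cap 54 mm in diameter, from 141 mm up), 0.25 to 0.5 kg, friction 0.4, partly used (centre of mass 48 mm up): topples if pushed above about 70 mm. This point is its centre, half-way up, 87.5 mm above its underside; z along the can. Starts upright on the bench.
- can3_c (a point): Spray can with purple band and cap (may be absent: None): 65 mm in diameter, 175 mm tall with cap (cap 54 mm in diameter, from 141 mm up), 0.25 to 0.5 kg, friction 0.4, partly used (centre of mass 48 mm up): topples if pushed above about 70 mm. This point is its centre, half-way up, 87.5 mm above its underside; z along the can. Starts upright on the bench.
- can4_c (a point): Spray can with yellow band and cap (may be absent: None): 65 mm in diameter, 175 mm tall with cap (cap 54 mm in diameter, from 141 mm up), 0.25 to 0.5 kg, friction 0.4, partly used (centre of mass 48 mm up): topples if pushed above about 70 mm. This point is its centre, half-way up, 87.5 mm above its underside; z along the can. Starts upright on the bench.

How it is judged:
On the way, in this order (a step that is already met when the one before it is completed fails the run):
1. the pin stands out, turned into its rest notch, the gate still shut (value of joint pin_lift between 0.023 and 0.0315 m and value of joint pin_turn above 1.05 rad and value of joint gate below 0.01 m), for 0.2 s.
2. the gate is fully open, the pin resting out (value of joint pin_lift between 0.023 and 0.0315 m and value of joint pin_turn above 1.05 rad and value of joint gate above 0.16 m), for 0.2 s.
3. every can stands upright inside the cage, behind the gate's track (x of can1_c in the frame of cage between 0.021 and 0.15 m and y of can1_c in the frame of cage between -0.085 and 0.085 m and angle between each of can1_c, can2_c, can3_c, can4_c's own z axis and vertical below 0.12 rad and height (world z) of each of can1_c, can2_c, can3_c, can4_c below 0.1 m and x of can2_c in the frame of cage between 0.021 and 0.15 m and y of can2_c in the frame of cage between -0.085 and 0.085 m and x of can3_c in the frame of cage between 0.021 and 0.15 m and y of can3_c in the frame of cage between -0.085 and 0.085 m and x of can4_c in the frame of cage between 0.021 and 0.15 m and y of can4_c in the frame of cage between -0.085 and 0.085 m), for 0.2 s.
4. the gate is shut with all cans inside, the pin still resting out (all of step 3 and value of joint pin_lift between 0.023 and 0.0315 m and value of joint pin_turn above 1.05 rad and value of joint gate below 0.006 m), for 0.2 s.
At the end, for the whole second after the job is handed in: Every can present stands upright (within 0.12 rad) on the bench inside the cage behind the gate; the gate is shut within 6 mm; the pin is turned back (below 0.3 rad) and down within 4 mm, through the gate's tongue (all of step 3 and value of joint gate below 0.006 m and value of joint pin_lift below 0.004 m and value of joint pin_turn below 0.3 rad); the robot touches nothing.
It fails at once if a can topples (angle between any of can1_c, can2_c, can3_c, can4_c's own z axis and vertical above 0.7 rad).
It fails at once if a can is lifted off the bench (by more than 25 mm) (height (world z) of any of can1_c, can2_c, can3_c, can4_c above 0.1125 m).
It fails at once if a bystander (glue bottle, tape measure, sanding block) is moved more than 25 mm or the glue bottle is tipped (distance of any of glue, tape, sander from where it was at the start of the episode above 0.025 m or angle between glue's own z axis and vertical above 0.5 rad).
Of can1, can2, can3, can4 only 2 to 3 are there at a start; the rules pass over those that are not, and their reading is None.
At some moment in a run one of can1, can2, can3, can4 may be knocked a few centimetres aside while the robot is not near it.
Once in a run the grip may slacken for a moment while it holds something.
It also fails if it takes over 210 s, if anything falls off the work surface, if the arm or the gripper's body presses on something with over 40 N, if the wrist force passes 120 N, or if a joint passes its speed limit or range.

## Working session

There is one attempt and no reset: what is moved stays moved. The work goes in short steps, Python scripts to look and compute and a tool call to move; the robot and the scene stay as the last step left them, time stands still between calls to the robot, and variables do not carry over. Pictures are saved under pics/ and viewed, at most 14 in all, crops included, and the job is handed in when it is done.

Besides the shell and the picture viewer there is one more tool, called by a JSON object that holds its "api" and its "payload", one argument or row to a line. carry_out: Moves the arm, as the interface text tells. Its arguments: {"type":"object","properties":{"motion":{"type":"array"}},"required":["motion"]}

```bash
mkdir -p pics; ls; cat > h.py <<'E'
from rig import *
import numpy as np, cv2
def world(name,snap=None):
    p,d=snap or snapshot(name); c=camera_params(name); K=np.array(c["K"]);R=cv2.Rodrigues(np.array(c["rvec"],float))[0];t=np.array(c["tvec"],float).reshape(3)
    v,u=np.mgrid[0:480,0:640]
    P=np.stack([(u-K[0,2])/K[0,0]*d,(v-K[1,2])/K[1,1]*d,d],-1)
    return p,d,(P-t)@R
E
python3 - <<'E'
from h import *
for n in("scene","top"):
    p,d,W=world(n); cv2.imwrite(f"pics/{n}0.png",p); np.save(f"{n}0.npy",W); np.save(f"{n}p.npy",p)
    c=camera_params(n);print(n,c)
print(sense())
E
```

```text
pics
scene {'K': array([[455.30211918,   0.        , 325.87760723],
       [  0.        , 455.30211918, 229.47629337],
       [  0.        ,   0.        ,   1.        ]]), 'rvec': array([ 0.63635861,  2.60027029, -1.24658306]), 'tvec': array([ 0.4122696 , -0.00225499,  1.19923952])}
top {'K': array([[618.17240095,   0.        , 324.96287958],
       [  0.        , 618.17240095, 240.83489459],
       [  0.        ,   0.        ,   1.        ]]), 'rvec': array([ 2.14257486, -2.16735574,  0.08570706]), 'tvec': array([0.02223642, 0.45708347, 1.32549043])}
{'clock': 0.1, 'q': array([ 1.26462849e+00,  3.53561304e-01,  1.63402205e+00,  9.18639286e-06,
        1.15519653e+00, -2.38086380e-03]), 'joint_vel': array([-0.00053026,  0.00022654, -0.0016116 ,  0.00062331,  0.00033982,
       -0.00025186]), 'joint_torque': array([-1.19782297e-03, -5.94899583e+01, -3.34927869e+01,  6.97696977e-02,
        1.84322451e-02, -7.18215597e-05]), 'eef_pos': array([0.18682124, 0.59599226, 0.22196588]), 'orientation': array([-9.53675847e-05,  1.51311897e-01,  9.88485891e-01, -5.85917057e-04]), 'contact_force': array([ 0.23133802, -0.2190684 , -0.32055252]), 'wrist_torque': array([ 0.0348322 ,  0.03714125, -0.00126577]), 'grip_force': 0.0, 'gripper_width': 1.0007158109103607}
```

View pics/scene0.png

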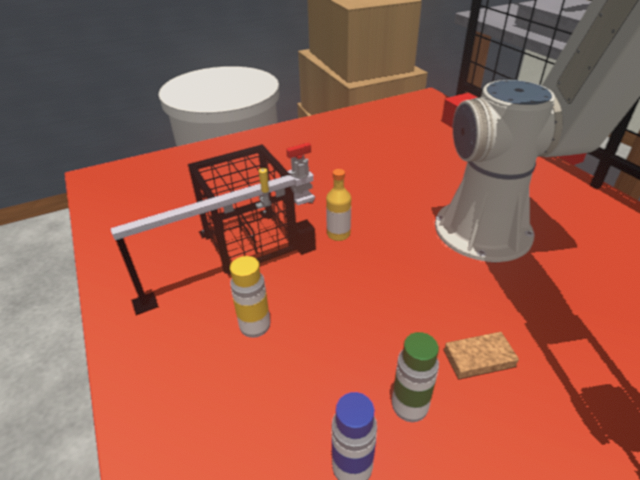

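View pics/top0.png

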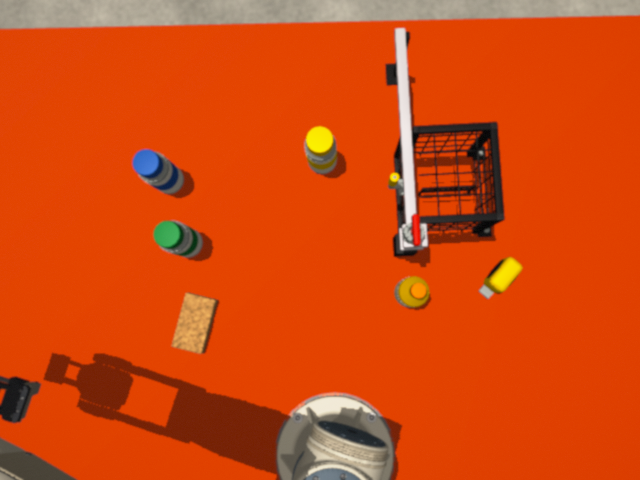

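The scene shows three cans: yellow (top image 320,138), blue (148,162) and green (170,236), with no purple. The cage mouth faces world +y, the pin handle is at (417,230) and the post at (394,178). The glue is at (413,292), the tape at (502,277) and the sander at (194,323).

```bash
python3 - <<'E'
from h import *
W=np.load("top0.npy");p=np.load("topp.npy")
hsv=cv2.cvtColor(p,cv2.COLOR_BGR2HSV)
def reg(n,x0,x1,y0,y1,zlo,zhi):
    w=W[y0:y1,x0:x1].reshape(-1,3);m=(w[:,2]>zlo)&(w[:,2]<zhi);q=w[m];print(n,m.sum(),q.mean(0).round(4),((q.min(0)+q.max(0))/2).round(4),q.min(0).round(3),q.max(0).round(3));return q
for n,a in dict(yel=(295,350,115,180),blu=(125,190,140,200),grn=(145,210,210,265)).items(): reg(n,*a,.165,.185)
reg("glue",385,440,270,315,.1,.25);reg("tape",475,530,250,300,.03,.1);reg("sander",165,220,285,360,.015,.04)
r=reg("rail",390,420,25,215,.212,.232)
c=r[:,:2].mean(0);u,s,v=np.linalg.svd(r[:,:2]-c);print("raildir",v[0])
q=reg("pin",405,430,205,250,.27,.31)
u,s,v=np.linalg.svd(q[:,:2]-q[:,:2].mean(0));print("bardir",v[0])
q=reg("post",380,402,165,195,.26,.30)
w=W[100:260,380:510].reshape(-1,3)
q=reg("cagetop",420,505,120,235,.19,.24)
(rr)=cv2.minAreaRect(q[:,:2].astype(np.float32));print(rr)
q=reg("foot",385,432,225,260,.05,.1)
E
```

```text
yel 587 [0.6425 0.0232 0.1753] [0.6431 0.0229 0.1737] [ 0.616 -0.003  0.165] [0.67  0.049 0.182]
blu 593 [0.6026 0.3667 0.1755] [0.6035 0.3679 0.1745] [0.577 0.341 0.165] [0.63  0.395 0.184]
grn 612 [0.4597 0.3227 0.1755] [0.4599 0.3232 0.1745] [0.433 0.296 0.166] [0.487 0.35  0.183]
glue 754 [ 0.3434 -0.1576  0.1441] [ 0.3441 -0.1609  0.1481] [ 0.314 -0.191  0.1  ] [ 0.374 -0.131  0.196]
tape 786 [ 0.3784 -0.3554  0.0653] [ 0.3792 -0.359   0.0554] [ 0.343 -0.394  0.03 ] [ 0.415 -0.324  0.081]
sander 1777 [0.2831 0.304  0.0267] [0.2836 0.3048 0.0255] [0.218 0.259 0.015] [0.349 0.351 0.036]
rail 2151 [ 0.6617 -0.1414  0.2224] [ 0.6668 -0.1399  0.2214] [ 0.484 -0.169  0.212] [ 0.849 -0.111  0.231]
raildir [-0.9993837  -0.03510286]
pin 259 [ 0.4471 -0.1475  0.2906] [ 0.4483 -0.1486  0.2854] [ 0.42  -0.156  0.273] [ 0.476 -0.141  0.297]
bardir [-0.99935674 -0.03586225]
post 85 [ 0.5426 -0.1127  0.2778] [ 0.5432 -0.113   0.2727] [ 0.535 -0.121  0.261] [ 0.551 -0.105  0.285]
cagetop 2963 [ 0.5612 -0.2578  0.2202] [ 0.5536 -0.2429  0.2109] [ 0.447 -0.321  0.191] [ 0.66  -0.165  0.231]
((0.5541126132011414, -0.2400987148284912), (0.20912261307239532, 0.15728209912776947), 2.3012678623199463)
foot 188 [ 0.4407 -0.1482  0.0694] [ 0.4511 -0.168   0.075 ] [ 0.424 -0.206  0.05 ] [ 0.478 -0.13   0.1  ]
```

{"api": "carry_out", "payload": {
  "motion": [-1,0,0,40,0,0,-7,-1,0,0,40,0,0,-7,-1,0,0,40,0,0,-7,-1,0,0,40,0,0,-7,-1,13,-37,0,0,0,-7,-1,13,-37,0,0,0,-7,-1,13,-37,0,0,0,-7,-1,13,-37,0,0,0,-7,-1,13,-37,0,0,0,-7,-1,13,-37,0,0,0,-7,-1,13,-37,0,0,0,-7,-1,13,-37,0,0,0,-7,-1,13,-37,0,0,0,-7,-1,13,-37,0,0,0,-7,-1,13,-37,0,0,0,-7,-1,13,-37,0,0,0,-7,-1,13,-37,0,0,0,-7,-1,13,-37,0,0,0,-7,-1,13,-37,0,0,0,-7,-1,13,-37,0,0,0,-7]
}}

```text
clock: 1.77
eef_pos: [0.3949, 0.0024, 0.3826]
orientation: [-0.0, 0.981, 0.193, 0.0]
contact_force: [1.9, 0.7, -0.7]
gripper_width: 0.999
grip_force: 0.0
```

{"api": "carry_out", "payload": {
  "motion": [-1,13,-37,0,0,0,-7,-1,13,-37,0,0,0,-7,-1,13,-37,0,0,0,-7,-1,13,-40,0,0,0,0,-1,0,0,0,0,0,0,-1,0,0,0,0,0,0]
}}

```text
clock: 2.27
eef_pos: [0.4467, -0.1479, 0.3818]
orientation: [-0.0, 1.0, 0.012, -0.001]
contact_force: [-0.9, 0.6, -0.1]
gripper_width: 0.997
grip_force: 0.0
```

```bash
cat >> h.py <<'E'
from scipy.spatial.transform import Rotation as Rn
def wristworld():
    s=sense(); p,d=snapshot("wrist"); c=camera_params("wrist");K=np.array(c["K"]);T=np.array(c["tool_from_camera"])
    v,u=np.mgrid[0:480,0:640]; a=(u-K[0,2])/K[0,0]; b=(v-K[1,2])/K[1,1]; r=np.hypot(a,b)+1e-9
    k=np.tan(np.minimum(r,1.5))/r*d
    P=np.stack([a*k,b*k,d],-1)@T[:3,:3].T+T[:3,3]
    q=np.array(s["orientation"]); return p,d,P@Rn.from_quat(q[[1,2,3,0]]).as_matrix().T+s["eef_pos"]
E
python3 - <<'E'
from h import *
p,d,W=wristworld(); cv2.imwrite("pics/w1.png",p)
h=cv2.cvtColor(p,cv2.COLOR_BGR2HSV)
m=((h[...,0]<8)|(h[...,0]>172))&(h[...,1]>120)&(W[...,2]>.265)&(W[...,2]<.31)&(d>0)&(np.hypot(W[...,0]-.4475,W[...,1]+.148)<.06)
q=W[m];print(m.sum(),q.mean(0),q.min(0),q.max(0)); t=q[q[:,2]>q[:,2].max()-.01];print(cv2.minAreaRect(t[:,:2].astype(np.float32)))
E
```

```text
1286 [ 0.45081826 -0.15025881  0.29017275] [ 0.42121783 -0.1567761   0.26921853] [ 0.47512849 -0.14297937  0.29333243]
((0.44818902015686035, -0.15012671053409576), (0.053721074014902115, 0.012921866960823536), 1.8390395641326904)
```

View pics/w1.png

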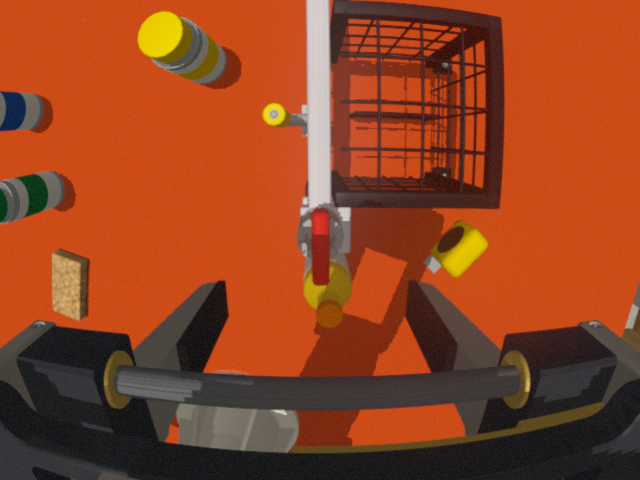

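The bar (321,246) lies centred between the fingers. I'll descend and grip it.

{"api": "carry_out", "payload": {
  "motion": [-1,1,-2,-20,0,0,0.6,-1,0,0,-20,0,0,0,-1,0,0,-20,0,0,0,-1,0,0,-20,0,0,0,-1,0,0,-15,0,0,0,-1,0,0,-10,0,0,0,-1,0,0,0,0,0,0,1,0,0,0,0,0,0,1,0,0,0,0,0,0,1,0,0,0,0,0,0,1,0,0,0,0,0,0,1,0,0,0,0,0,0,1,0,0,0,0,0,0,1,0,0,0,0,0,0]
}}

```text
clock: 3.48
eef_pos: [0.4479, -0.1483, 0.2778]
orientation: [0.0, 1.0, 0.019, 0.0]
contact_force: [-0.4, -0.6, -1.0]
gripper_width: 0.517
grip_force: 0.0
```

{"api": "carry_out", "payload": {
  "motion": [1,0,0,0,0,0,0,1,0,0,0,0,0,0,1,0,0,0,0,0,0,1,0,0,0,0,0,0,1,0,0,0,0,0,0,1,0,0,0,0,0,0,1,0,0,0,0,0,0,1,0,0,0,0,0,0,1,0,0,0,0,0,0,1,0,0,0,0,0,0]
}}

```text
clock: 4.32
eef_pos: [0.448, -0.1501, 0.2777]
orientation: [0.002, 1.0, 0.019, 0.0]
contact_force: [0.6, -8.5, -1.2]
gripper_width: 0.139
grip_force: 30.0
```

{"api": "carry_out", "payload": {
  "motion": [1,0,0,5,0,0,0,1,0,0,5,0,0,0,1,0,0,5,0,0,0,1,0,0,5,0,0,0,1,0,0,5,0,0,0,1,0,0,5,0,0,0,1,0,0,5,0,0,0,1,0,0,2,0,0,0,1,0,0,0,0,0,0,1,0,0,0,0,0,0]
}}

```text
clock: 5.15
eef_pos: [0.4478, -0.1501, 0.3138]
orientation: [0.002, 1.0, 0.019, -0.0]
contact_force: [2.2, -8.9, -11.3]
gripper_width: 0.14
grip_force: 30.0
```

{"api": "carry_out", "payload": {
  "motion": [1,0,-1,1,0,0,0,1,0,0,0,0,0,5,1,0,0,0,0,0,5,1,0,0,0,0,0,5,1,0,0,0,0,0,5,1,0,0,0,0,0,5,1,0,0,0,0,0,5,1,0,0,0,0,0,5,1,0,0,0,0,0,5,1,0,0,0,0,0,5,1,0,0,0,0,0,5,1,0,0,0,0,0,5,1,0,0,0,0,0,5,1,0,0,0,0,0,5,1,0,0,0,0,0,5,1,0,0,0,0,0,5,1,0,0,0,0,0,0,1,0,0,0,0,0,0]
}}

```text
clock: 6.65
eef_pos: [0.4472, -0.1496, 0.3146]
orientation: [-0.0, 0.782, 0.623, -0.001]
contact_force: [0.0, -5.5, -9.4]
gripper_width: 0.142
grip_force: 30.0
```

{"api": "carry_out", "payload": {
  "motion": [1,0,0,-2,0,0,0,1,0,0,-2,0,0,0,1,0,0,-2,0,0,0,1,0,0,-2,0,0,0,1,0,0,-1,0,0,0,1,0,0,0,0,0,0,1,0,0,0,0,0,0]
}}

```text
clock: 7.23
eef_pos: [0.4476, -0.149, 0.3068]
orientation: [-0.0, 0.782, 0.623, 0.0]
contact_force: [-1.6, -0.9, -3.7]
gripper_width: 0.141
grip_force: 3.0
```

{"api": "carry_out", "payload": {
  "motion": [-1,0,0,0,0,0,0,-1,0,0,0,0,0,0,-1,0,0,0,0,0,0,-1,0,0,0,0,0,0,-1,0,0,0,0,0,0,-1,0,0,0,0,0,0,-1,0,0,0,0,0,0,-1,0,0,0,0,0,0,-1,0,0,20,0,0,0,-1,0,0,20,0,0,0,-1,0,0,20,0,0,0,-1,0,0,20,0,0,0,-1,0,0,20,0,0,0,-1,0,0,0,0,0,0]
}}

```text
clock: 8.4
eef_pos: [0.4492, -0.1497, 0.4104]
orientation: [0.002, 0.782, 0.624, 0.002]
contact_force: [0.5, -0.1, -0.3]
gripper_width: 0.998
grip_force: 0.0
```

```bash
python3 - <<'E'
from h import *
p,d,W=wristworld(); np.save("w2.npy",W); cv2.imwrite("pics/w2.png",p)
h=cv2.cvtColor(p,cv2.COLOR_BGR2HSV)
m=((h[...,0]<8)|(h[...,0]>172))&(h[...,1]>120)&(W[...,2]>.28)&(W[...,2]<.35)&(d>0)&(np.hypot(W[...,0]-.4475,W[...,1]+.148)<.06)
q=W[m];print(m.sum(),q.mean(0),q.min(0),q.max(0)); t=q[q[:,2]>q[:,2].max()-.012];print(cv2.minAreaRect(t[:,:2].astype(np.float32)))
print(np.percentile(q[:,2],[50,90]))
y=(h[...,0]>20)&(h[...,0]<35)&(h[...,1]>120)&(W[...,2]>.24)&(W[...,2]<.3)&(d>0); q=W[y&(np.hypot(W[...,0]-.5426,W[...,1]+.1127)<.05)];print(len(q),q.mean(0),q.max(0),q.min(0))
E
```

```text
1333 [ 0.44751441 -0.14809345  0.31778557] [ 0.43548846 -0.17751641  0.29655735] [ 0.45807531 -0.12255748  0.32109787]
((0.44729453325271606, -0.15001100301742554), (0.055272236466407776, 0.012649747543036938), 76.81507110595703)
[0.31844197 0.31959551]
341 [ 0.54129637 -0.1137217   0.27400738] [ 0.55109998 -0.10669114  0.28007897] [ 0.53418844 -0.12310198  0.24110316]
```

{"api": "carry_out", "payload": {
  "motion": [-1,31,12,0,0,0,5,-1,31,12,0,0,0,5,-1,31,12,0,0,0,5,-1,0,0,-30,0,0,0,-1,0,0,-30,0,0,0,-1,0,0,-30,0,0,0,-1,0,0,-30,0,0,0,-1,0,0,-25,0,0,0,1,0,0,0,0,0,0,1,0,0,0,0,0,0,1,0,0,0,0,0,0,1,0,0,0,0,0,0,1,0,0,0,0,0,0,1,0,0,0,0,0,0,1,0,0,0,0,0,0,1,0,0,0,0,0,0,1,0,0,0,0,0,0,1,0,0,0,0,0,0,1,0,0,0,0,0,0,1,0,0,0,0,0,0]
}}

```text
clock: 10.12
eef_pos: [0.5428, -0.1132, 0.2617]
orientation: [0.002, 0.693, 0.72, 0.002]
contact_force: [6.2, 0.4, -2.8]
gripper_width: 0.176
grip_force: 30.0
```

{"api": "carry_out", "payload": {
  "motion": [1,0,0,0,0,0,0,1,0,0,0,0,0,0,1,0,0,0,0,0,0]
}}

```text
clock: 10.37
eef_pos: [0.5428, -0.1132, 0.2617]
orientation: [0.001, 0.693, 0.721, 0.001]
contact_force: [8.8, 0.5, -4.3]
gripper_width: 0.177
grip_force: 30.0
```

{"api": "carry_out", "payload": {
  "motion": [1,4,0.1,0,0,0,0,1,10,0.4,0,0,0,0,1,10,0.4,0,0,0,0,1,10,0.4,0,0,0,0,1,10,0.4,0,0,0,0,1,10,0.4,0,0,0,0,1,10,0.4,0,0,0,0,1,10,0.4,0,0,0,0,1,10,0.4,0,0,0,0,1,10,0.4,0,0,0,0,1,10,0.4,0,0,0,0,1,10,0.4,0,0,0,0,1,10,0.4,0,0,0,0,1,10,0.4,0,0,0,0,1,10,0.4,0,0,0,0,1,10,0.4,0,0,0,0,1,10,0.4,0,0,0,0,1,8,0.3,0,0,0,0,1,2,0,0,0,0,0,1,0,0,0,0,0,0]
}}

```text
clock: 12.03
eef_pos: [0.7168, -0.1072, 0.2617]
orientation: [0.001, 0.693, 0.72, 0.0]
contact_force: [2.3, -5.9, 3.2]
gripper_width: 0.177
grip_force: 30.0
```

{"api": "carry_out", "payload": {
  "motion": [1,0,0,0,0,0,0,-1,0,0,0,0,0,0,-1,0,0,0,0,0,0,-1,0,0,0,0,0,0,-1,0,0,0,0,0,0,-1,0,0,0,0,0,0,-1,0,0,0,0,0,0,-1,0,0,0,0,0,0,-1,0,0,0,0,0,0,-1,0,0,20,0,0,0,-1,0,0,30,0,0,0,-1,0,0,30,0,0,0,-1,0,0,30,0,0,0,-1,0,0,30,0,0,0,-1,0,0,0,0,0,0]
}}

```text
clock: 13.28
eef_pos: [0.7166, -0.1067, 0.4092]
orientation: [0.004, 0.693, 0.721, 0.003]
contact_force: [-0.2, 0.5, 1.0]
gripper_width: 0.998
grip_force: 0.0
```

{"api": "carry_out", "payload": {
  "motion": [-1,-10,38,0,0,0,0,-1,-10,38,0,0,0,0,-1,-10,38,0,0,0,0,-1,-10,38,0,0,0,0,-1,-10,38,0,0,0,0,-1,-10,38,0,0,0,0,-1,-10,38,0,0,0,0,-1,-4,38,0,0,0,0,-1,0,0,-5,-5,-0.2,0,-1,0,0,-5,-5,-0.2,0,-1,0,0,-5,-5,-0.2,0,-1,0,0,-5,-5,-0.2,0,-1,0,0,-5,-5,-0.2,0,-1,0,0,-5,-5,-0.2,0,-1,0,0,-5,-5,-0.2,0,-1,0,0,-5,-5,-0.2,0,-1,0,0,-5,-5,-0.2,0,-1,0,0,-5,-5,-0.2,0,-1,0,0,-5,-5,-0.2,0,-1,0,0,0,0,0,0]
}}

```text
clock: 14.95
eef_pos: [0.6395, 0.1987, 0.3416]
orientation: [0.334, 0.612, 0.64, -0.324]
contact_force: [-0.1, -0.6, -0.9]
gripper_width: 1.002
grip_force: 0.0
```

```bash
cat >> h.py <<'E'
def cage(p):
    e=np.array([.0355,-.99937]);f=np.array([.99937,.0355]);v=np.asarray(p)[:2]-[.5595,-.157];return np.array([v@e,v@f])
def cans(save=None):
    p,d,W=world("top")
    if save: cv2.imwrite(save,p)
    h=cv2.cvtColor(p,cv2.COLOR_BGR2HSV);ok=(h[...,1]>100)&(h[...,2]>40)&(d>0)&(W[...,2]>.155)&(W[...,2]<.19)
    for n,(a,b) in dict(blue=(105,135),green=(45,85),yellow=(24,34)).items():
        m=(ok&(h[...,0]>=a)&(h[...,0]<=b)).astype(np.uint8); N,L,S,C=cv2.connectedComponentsWithStats(m)
        for i in range(1,N):
            if S[i,4]>60: w=W[L==i];c=(w.min(0)+w.max(0))/2;print(n,S[i,4],w.mean(0).round(3),c.round(3),"cage",cage(c).round(3))
E
python3 - <<'E'
from h import *
s=sense();q=np.array(s["orientation"]);R=Rn.from_quat(q[[1,2,3,0]]).as_matrix();print(s["q"].round(2),s["eef_pos"],R.round(3).tolist())
cans("pics/t1.png")
p,d=snapshot("scene");cv2.imwrite("pics/s1.png",p)
E
```

```text
[ 0.66  0.65  1.23 -0.77  1.86  0.62] [0.63954255 0.19870538 0.34162351] [[-0.028, 0.999, 0.031], [0.566, 0.042, -0.823], [-0.824, -0.006, -0.567]]
blue 196 [0.587 0.363 0.173] [0.593 0.367 0.169] cage [-0.522  0.052]
green 580 [0.459 0.32  0.175] [0.459 0.322 0.169] cage [-0.482 -0.084]
yellow 572 [0.642 0.023 0.175] [0.643 0.023 0.169] cage [-0.177  0.09 ]
```

View pics/s1.png

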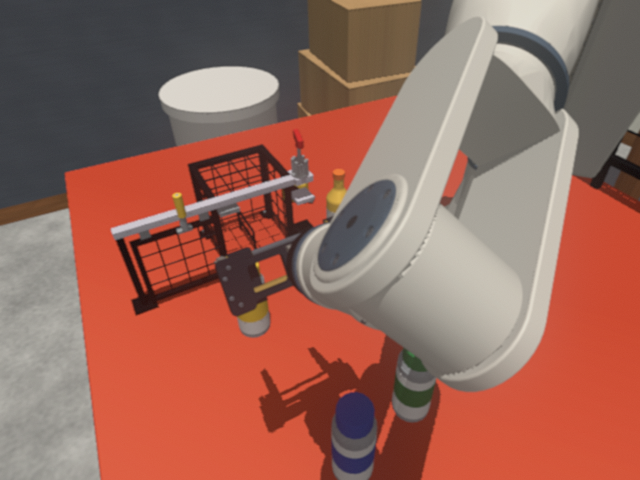

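The arm reaches the 55° tilt. The cans are at green (0.459,0.322), blue (0.60,0.367) and yellow (0.643,0.023). The fat wrist would hit blue and green if I pushed yellow first, so I'll push green and blue into lane a and then yellow into lane b.

{"api": "carry_out", "payload": {
  "motion": [0.3,-22,27,0,0,0,0,0.3,-22,27,0,0,0,0,0.3,-22,28,0,0,0,0,0.3,-22,28,0,0,0,0,0.3,-23,28,0,0,0,0,0.3,-23,28,0,0,0,0,0.3,-23,28,0,0,0,0,0.3,-23,28,0,0,0,0,0.3,0,0,0,0,0,0,0.3,0,0,-30,0,0,0,0.3,0,0,-30,0,0,0,0.3,0,0,-30,0,0,0,0.3,0,0,-30,0,0,0,0.3,0,0,-30,0,0,0,0.3,0,0,0,0,0,0]
}}

```text
clock: 16.3
eef_pos: [0.4606, 0.4177, 0.1926]
orientation: [0.332, 0.615, 0.639, -0.322]
contact_force: [-0.3, -0.3, 0.2]
gripper_width: 0.349
grip_force: 0.0
```

```bash
python3 - <<'E'
from h import *
s=sense();print(s["q"].round(2))
cans()
p,d=snapshot("scene");cv2.imwrite("pics/s2.png",p)
E
```

```text
[ 1.    0.84  1.2  -0.52  1.92  1.  ]
blue 599 [0.601 0.365 0.174] [0.603 0.366 0.169] cage [-0.521  0.062]
green 594 [0.458 0.32  0.175] [0.459 0.322 0.169] cage [-0.483 -0.084]
yellow 567 [0.642 0.022 0.175] [0.642 0.023 0.169] cage [-0.177  0.089]
```

View pics/s2.png

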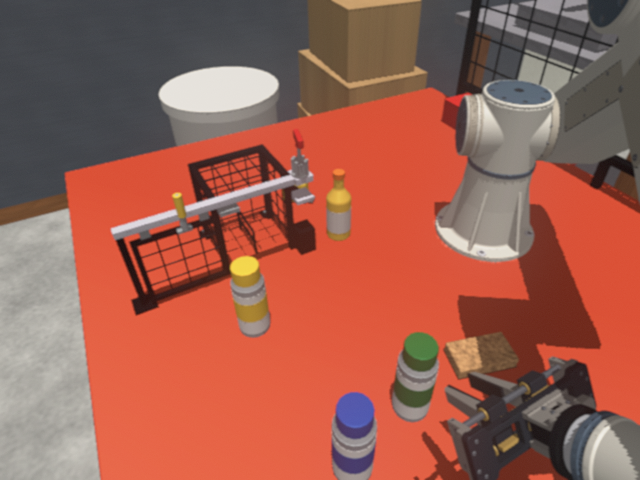

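The gripper sits behind green, clear of blue and the sander. I'll lower it the rest of the way.

{"api": "carry_out", "payload": {
  "motion": [0.3,0,0,-25,0,0,0,0.3,0,0,-25,0,0,0,0.3,0,0,-25,0,0,0,0.3,0,0,-25,0,0,0,0.3,0,0,-20,0,0,0,0.3,0,0,-20,0,0,0,0.3,0,0,-10,0,0,0,0.3,0,0,-8,0,0,0,0.3,0,0,0,0,0,0,0.3,0,-8,0,0,0,0,0.3,0,-8,0,0,0,0,0.3,0,-8,0,0,0,0,0.3,0,-8,0,0,0,0,0.3,0,-8,0,0,0,0,0.3,0,-8,0,0,0,0,0.3,0,0,0,0,0,0]
}}

```text
clock: 17.73
eef_pos: [0.4608, 0.3698, 0.039]
orientation: [0.333, 0.615, 0.639, -0.32]
contact_force: [1.1, 0.3, -0.5]
gripper_width: 0.348
grip_force: 0.0
```

{"api": "carry_out", "payload": {
  "motion": [0.3,0,-5,-4,0,0,0,0.3,0.5,-6,0,0,0,0,0.3,1,-8,0,0,0,0,0.3,1.5,-10,0,0,0,0,0.3,2,-10,0,0,0,0,0.3,2,-10,0,0,0,0,0.3,2,-10,0,0,0,0,0.3,2,-10,0,0,0,0,0.3,2,-10,0,0,0,0,0.3,2,-10,0,0,0,0,0.3,2,-10,0,0,0,0,0.3,2,-10,0,0,0,0,0.3,2,-10,0,0,0,0,0.3,2,-10,0,0,0,0,0.3,2,-10,0,0,0,0,0.3,2,-10,0,0,0,0]
}}

```text
clock: 19.07
eef_pos: [0.4881, 0.2216, 0.0346]
orientation: [0.334, 0.615, 0.639, -0.32]
contact_force: [-0.0, 1.0, 0.1]
gripper_width: 0.347
grip_force: 0.6
```

```bash
python3 - <<'E'
from h import *
s=sense();print(s["q"].round(2),s["eef_pos"],s["contact_force"])
cans()
E
```

```text
[ 0.82  0.87  1.6  -0.63  1.48  1.11] [0.48811388 0.22157982 0.03461267] [-0.0356701   1.0467729   0.07870008]
blue 596 [0.605 0.358 0.174] [0.606 0.36  0.169] cage [-0.515  0.065]
green 584 [0.488 0.182 0.175] [0.489 0.184 0.169] cage [-0.343 -0.058]
yellow 574 [0.642 0.022 0.175] [0.643 0.023 0.169] cage [-0.177  0.089]
```

Green follows the cradle well, but the gripper's edge brushed blue by about 6 mm. I'll go straight until clear of blue, then steer.

{"api": "carry_out", "payload": {
  "motion": [0.3,-1,-8,0,0,0,0,0.3,-1,-10,0,0,0,0,0.3,-1,-10,0,0,0,0,0.3,0,-10,0,0,0,0,0.3,0,-10,0,0,0,0,0.3,0,-10,0,0,0,0,0.3,0,-10,0,0,0,0,0.3,0,-10,0,0,0,0,0.3,0,-10,0,0,0,0,0.3,0,-10,0,0,0,0,0.3,0.5,-10,0,0,0,0,0.3,1,-10,0,0,0,0,0.3,2,-10,0,0,0,0,0.3,2,-10,0,0,0,0,0.3,2,-10,0,0,0,0,0.3,2,-10,0,0,0,0,0.3,2,-10,0,0,0,0,0.3,2,-10,0,0,0,0]
}}

```text
clock: 20.62
eef_pos: [0.4986, 0.0436, 0.0346]
orientation: [0.333, 0.615, 0.639, -0.32]
contact_force: [0.7, 1.7, 0.5]
gripper_width: 0.348
grip_force: 0.7
```

```bash
python3 - <<'E'
from h import *
s=sense();print(s["q"].round(2),s["eef_pos"],s["contact_force"])
cans("pics/t3.png")
E
```

```text
[ 0.59  0.78  1.85 -0.82  1.27  1.13] [0.49855967 0.04355016 0.0345687 ] [0.7130296  1.73950494 0.45691451]
blue 599 [0.605 0.357 0.174] [0.606 0.36  0.169] cage [-0.515  0.065]
green 563 [0.498 0.006 0.175] [0.499 0.007 0.169] cage [-0.166 -0.055]
yellow 568 [0.642 0.023 0.175] [0.643 0.023 0.169] cage [-0.177  0.09 ]
```

{"api": "carry_out", "payload": {
  "motion": [0.3,0,-8,0,0,0,2,0.3,0,-8,0,0,0,2,0.3,0,-8,0,0,0,2,0.3,0,-8,0,0,0,2,0.3,1,-10,0,0,0,0,0.3,1,-10,0,0,0,0,0.3,1.5,-10,0,0,0,0,0.3,1.5,-10,0,0,0,0,0.3,1.5,-10,0,0,0,0,0.3,1.5,-10,0,0,0,0,0.3,2,-10,0,0,0,0,0.3,2,-10,0,0,0,0,0.3,0,0,0,0,0,0]
}}

```text
clock: 21.75
eef_pos: [0.5101, -0.0695, 0.0347]
orientation: [0.355, 0.569, 0.68, -0.297]
contact_force: [0.3, 0.5, 0.0]
gripper_width: 0.349
grip_force: 0.0
```

```bash
python3 - <<'E'
from h import *
s=sense();print(s["q"].round(2),s["eef_pos"],cage(s["eef_pos"]),s["contact_force"])
cans("pics/t4.png")
E
```

```text
[ 0.43  0.73  2.03 -1.1   1.1   1.16] [ 0.5100949  -0.06945597  0.03471254] [-0.08924275 -0.04626616] [0.31840693 0.45953835 0.03786477]
blue 594 [0.605 0.358 0.174] [0.606 0.359 0.169] cage [-0.514  0.065]
green 567 [ 0.516 -0.108  0.175] [ 0.517 -0.108  0.17 ] cage [-0.05  -0.041]
yellow 560 [0.642 0.022 0.175] [0.642 0.023 0.169] cage [-0.177  0.089]
```

View pics/t4.png

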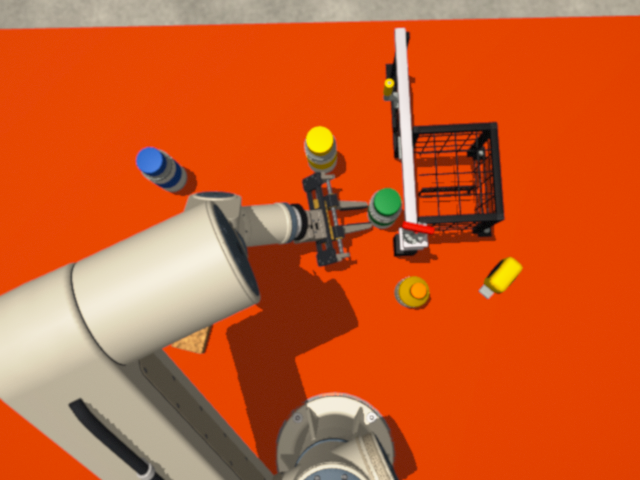

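{"api": "carry_out", "payload": {
  "motion": [0.3,0.4,-8,0,0,0,0,0.3,0.4,-8,0,0,0,0,0.3,0.4,-8,0,0,0,0,0.3,0.4,-8,0,0,0,0,0.3,0.4,-8,0,0,0,0,0.3,1.2,-8,0,0,0,-1.2,0.3,1.2,-8,0,0,0,-1.2,0.3,1.2,-8,0,0,0,-1.2,0.3,1.2,-8,0,0,0,-1.2,0.3,1.2,-8,0,0,0,-1.2,0.3,0.4,-5,0,0,0,0,0.3,0,0,0,0,0,0]
}}

```text
clock: 22.8
eef_pos: [0.5188, -0.1536, 0.0346]
orientation: [0.339, 0.604, 0.649, -0.314]
contact_force: [0.1, -0.3, -0.7]
gripper_width: 0.348
grip_force: 0.1
```

```bash
python3 - <<'E'
from h import *
s=sense();print(s["q"].round(2),s["eef_pos"],cage(s["eef_pos"]),s["contact_force"])
cans("pics/t5.png")
E
```

```text
[ 0.26  0.74  2.02 -1.15  1.08  1.13] [ 0.51877066 -0.15361769  0.03459955] [-0.00482607 -0.04058361] [ 0.05300691 -0.27460813 -0.74169817]
blue 600 [0.605 0.357 0.174] [0.606 0.359 0.169] cage [-0.514  0.065]
green 443 [ 0.52  -0.186  0.175] [ 0.521 -0.186  0.168] cage [ 0.028 -0.039]
yellow 558 [0.642 0.022 0.175] [0.643 0.022 0.169] cage [-0.176  0.089]
```

{"api": "carry_out", "payload": {
  "motion": [0.3,-1,15,0,0,0,0,0.3,-3,15,0,0,0,0,0.3,-4,15,0,0,0,0,0.3,-4,15,0,0,0,0,0.3,-4,15,0,0,0,0,0.3,-4,15,0,0,0,0,0.3,-3,15,0,0,0,0,0.3,-3,20,10,0,0,0,0.3,0,10,30,0,0,0,0.3,0,10,35,0,0,0,0.3,0,10,35,0,0,0,0.3,0,10,35,0,0,0,0.3,0,10,35,0,0,0,0.3,0,10,35,0,0,0,0.3,0,20,30,0,0,0,0.3,0,30,20,0,0,0,0.3,10,38,0,0,0,0,0.3,10,38,0,0,0,0,0.3,10,38,0,0,0,0,0.3,10,38,0,0,0,0]
}}

```text
clock: 24.52
eef_pos: [0.5324, 0.2364, 0.2997]
orientation: [0.339, 0.603, 0.65, -0.314]
contact_force: [0.7, 0.4, -0.9]
gripper_width: 0.352
grip_force: 0.0
```

```bash
python3 - <<'E'
from h import *
s=sense();print(s["q"].round(2),s["eef_pos"],cage(s["eef_pos"]),s["contact_force"])
cans("pics/t6.png")
E
```

```text
[ 0.8   0.58  1.44 -0.69  1.81  0.8 ] [0.53236579 0.23642032 0.29974717] [-0.39413573 -0.0131507 ] [ 0.72300515  0.4354129  -0.90010006]
blue 106 [0.618 0.344 0.174] [0.619 0.347 0.169] cage [-0.502  0.077]
green 441 [ 0.52  -0.186  0.175] [ 0.522 -0.186  0.168] cage [ 0.027 -0.039]
yellow 575 [0.641 0.023 0.175] [0.643 0.023 0.169] cage [-0.177  0.089]
```

{"api": "carry_out", "payload": {
  "motion": [0.3,12,36,0,0,0,0,0.3,12,36,0,0,0,0,0.3,12,36,0,0,0,0,0.3,12,36,0,0,0,0,0.3,12,36,0,0,0,0,0.3,13,38,0,0,0,0,0.3,0,0,-30,0,0,0,0.3,0,0,-30,0,0,0,0.3,0,0,-30,0,0,0,0.3,0,0,0,0,0,0]
}}

```text
clock: 25.4
eef_pos: [0.6036, 0.4513, 0.2018]
orientation: [0.339, 0.601, 0.65, -0.319]
contact_force: [-0.7, -0.5, -1.3]
gripper_width: 0.352
grip_force: 0.0
```

```bash
python3 - <<'E'
from h import *
s=sense();print(s["q"].round(2),s["eef_pos"],cage(s["eef_pos"]),s["contact_force"])
cans("pics/t7.png")
E
```

```text
[ 0.9   1.02  0.83 -0.66  2.01  0.76] [0.60361938 0.45132444 0.20184411] [-0.60637495  0.0656871 ] [-0.67541775 -0.47810065 -1.29078193]
blue 599 [0.605 0.357 0.174] [0.606 0.359 0.169] cage [-0.514  0.065]
green 439 [ 0.52  -0.186  0.175] [ 0.521 -0.186  0.169] cage [ 0.028 -0.039]
yellow 567 [0.642 0.022 0.175] [0.642 0.023 0.17 ] cage [-0.177  0.089]
```

{"api": "carry_out", "payload": {
  "motion": [0.3,1,0,-25,0,0,0,0.3,1,0,-25,0,0,0,0.3,0,0,-25,0,0,0,0.3,0,0,-25,0,0,0,0.3,0,0,-25,0,0,0,0.3,0,0,-20,0,0,0,0.3,0,0,-12,0,0,0,0.3,0,0,-8,0,0,0,0.3,0,0,0,0,0,0,0.3,0,-8,0,0,0,0,0.3,0,-10,0,0,0,0,0.3,0,-10,0,0,0,0,0.3,0,-8,0,0,0,0,0.3,0,-8,0,0,0,0,0.3,0,0,0,0,0,0]
}}

```text
clock: 26.7
eef_pos: [0.6083, 0.4075, 0.0458]
orientation: [0.339, 0.604, 0.649, -0.314]
contact_force: [-0.3, -1.2, 0.2]
gripper_width: 0.35
grip_force: 0.0
```

{"api": "carry_out", "payload": {
  "motion": [0.3,0,0,-6,0,0,0,0.3,0,0,-5,0,0,0,0.3,0,-5,0,0,0,0,0.3,0,-6,0,0,0,0,0.3,-1,-8,0,0,0,0,0.3,-2,-9,0,0,0,0,0.3,-3,-9,0,0,0,0,0.3,-3.3,-10,0,0,0,0,0.3,-3.3,-10,0,0,0,0,0.3,-3.3,-10,0,0,0,0,0.3,-3.3,-10,0,0,0,0,0.3,-3.3,-10,0,0,0,0,0.3,-3.3,-10,0,0,0,0,0.3,-3.3,-10,0,0,0,0,0.3,-3.3,-10,0,0,0,0,0.3,-3.3,-10,0,0,0,0,0.3,-3.3,-10,0,0,0,0,0.3,-3.3,-10,0,0,0,0]
}}

```text
clock: 28.2
eef_pos: [0.5654, 0.2608, 0.0337]
orientation: [0.339, 0.604, 0.65, -0.314]
contact_force: [0.9, 1.1, -1.0]
gripper_width: 0.352
grip_force: 0.7
```

```bash
python3 - <<'E'
from h import *
s=sense();print(s["q"].round(2),s["eef_pos"],cage(s["eef_pos"]),s["contact_force"])
cans("pics/t8.png")
E
```

```text
[ 0.79  0.95  1.4  -0.67  1.55  1.01] [0.56536436 0.26078034 0.0337247 ] [-0.41730896  0.02069187] [ 0.88203958  1.06786044 -1.0077767 ]
blue 599 [0.567 0.221 0.175] [0.569 0.222 0.169] cage [-0.379  0.023]
green 440 [ 0.52  -0.186  0.175] [ 0.522 -0.186  0.169] cage [ 0.027 -0.039]
yellow 575 [0.641 0.022 0.175] [0.643 0.023 0.169] cage [-0.177  0.09 ]
```

{"api": "carry_out", "payload": {
  "motion": [0.3,-3,-8,0,0,0,0,0.3,-3.6,-10,0,0,0,0,0.3,-3.6,-10,0,0,0,0,0.3,-3.6,-10,0,0,0,0,0.3,-3.6,-10,0,0,0,0,0.3,-3.6,-10,0,0,0,0,0.3,-3.6,-10,0,0,0,0,0.3,-3.6,-10,0,0,0,0,0.3,-3.6,-10,0,0,0,0,0.3,-3.6,-10,0,0,0,0,0.3,-3.6,-10,0,0,0,0,0.3,-3.6,-10,0,0,0,0,0.3,-3.6,-10,0,0,0,0,0.3,-3.6,-10,0,0,0,0,0.3,-3.6,-10,0,0,0,0,0.3,-3.6,-10,0,0,0,0,0.3,-3.6,-10,0,0,0,0,0.3,-2,-10,0,0,0,1,0.3,-1,-10,0,0,0,2,0.3,0,0,0,0,0,0]
}}

```text
clock: 29.92
eef_pos: [0.4999, 0.0711, 0.0337]
orientation: [0.347, 0.586, 0.665, -0.306]
contact_force: [-0.5, -0.3, -0.1]
gripper_width: 0.35
grip_force: 0.0
```

```bash
python3 - <<'E'
from h import *
s=sense();print(s["q"].round(2),s["eef_pos"],cage(s["eef_pos"]),s["contact_force"])
cans("pics/t9.png")
E
```

```text
[ 0.65  0.78  1.86 -0.84  1.26  1.12] [0.49994345 0.07105027 0.03367222] [-0.23002086 -0.05142325] [-0.53422261 -0.29963883 -0.14655968]
blue 580 [0.505 0.032 0.175] [0.507 0.032 0.169] cage [-0.191 -0.046]
green 443 [ 0.52  -0.186  0.175] [ 0.521 -0.186  0.17 ] cage [ 0.027 -0.039]
yellow 573 [0.642 0.023 0.175] [0.643 0.023 0.17 ] cage [-0.177  0.09 ]
```

{"api": "carry_out", "payload": {
  "motion": [0.3,0,-6,0,0,0,1,0.3,0,-9,0,0,0,1,0.3,0,-10,0,0,0,1,0.3,0,-10,0,0,0,1,0.3,0,-10,0,0,0,0,0.3,0.5,-10,0,0,0,0,0.3,0.5,-10,0,0,0,0,0.3,1,-10,0,0,0,0,0.3,1,-10,0,0,0,0,0.3,1,-10,0,0,0,0,0.3,1.2,-10,0,0,0,0,0.3,1.2,-10,0,0,0,0,0.3,1.2,-10,0,0,0,0,0.3,1.2,-10,0,0,0,0,0.3,1,-5,0,0,0,0,0.3,0,0,0,0,0,0]
}}

```text
clock: 31.3
eef_pos: [0.5114, -0.0678, 0.0337]
orientation: [0.357, 0.563, 0.685, -0.293]
contact_force: [-0.4, -0.1, 0.1]
gripper_width: 0.349
grip_force: 0.0
```

```bash
python3 - <<'E'
from h import *
s=sense();print(s["q"].round(2),s["eef_pos"],cage(s["eef_pos"]),s["contact_force"])
cans("pics/t10.png")
E
```

```text
[ 0.44  0.73  2.04 -1.11  1.09  1.16] [ 0.51137385 -0.06781553  0.0336995 ] [-0.09083677 -0.04492978] [-0.44150902 -0.1061587   0.06209107]
blue 585 [ 0.518 -0.105  0.175] [ 0.519 -0.106  0.17 ] cage [-0.053 -0.039]
green 439 [ 0.52  -0.186  0.175] [ 0.522 -0.186  0.169] cage [ 0.027 -0.039]
yellow 561 [0.642 0.022 0.175] [0.643 0.023 0.169] cage [-0.177  0.09 ]
```

{"api": "carry_out", "payload": {
  "motion": [0.3,0.3,-8,0,0,0,0,0.3,0.3,-8,0,0,0,0,0.3,0.3,-8,0,0,0,0,0.3,0.3,-8,0,0,0,0,0.3,0.3,-8,0,0,0,0,0.3,1,-8,0,0,0,-1.2,0.3,1,-8,0,0,0,-1.2,0.3,1,-8,0,0,0,-1.2,0.3,1,-8,0,0,0,-1.2,0.3,1,-8,0,0,0,-1.2,0.3,0.3,-7,0,0,0,0,0.3,0,0,0,0,0,0]
}}

```text
clock: 32.35
eef_pos: [0.5183, -0.155, 0.0337]
orientation: [0.342, 0.598, 0.654, -0.312]
contact_force: [0.3, -0.6, 0.1]
gripper_width: 0.347
grip_force: 0.2
```

```bash
python3 - <<'E'
from h import *
s=sense();print(s["q"].round(2),s["eef_pos"],cage(s["eef_pos"]),s["contact_force"])
cans("pics/t11.png")
p=snapshot("scene")[0];a=cv2.imread("pics/t11.png")[100:280,340:520];cv2.imwrite("pics/c11.png",np.hstack([cv2.resize(a,(390,390)),cv2.resize(p[130:330,180:380],(390,390))]))
E
```

```text
[ 0.26  0.73  2.03 -1.17  1.07  1.14] [ 0.51826884 -0.15498292  0.0336866 ] [-0.00347951 -0.04113357] [ 0.32000076 -0.64971463  0.14165069]
blue 441 [ 0.52  -0.186  0.175] [ 0.523 -0.186  0.169] cage [ 0.027 -0.038]
green 118 [ 0.538 -0.262  0.176] [ 0.538 -0.264  0.177] cage [ 0.106 -0.025]
green 261 [ 0.513 -0.264  0.175] [ 0.512 -0.266  0.17 ] cage [ 0.107 -0.051]
green 115 [ 0.513 -0.239  0.173] [ 0.512 -0.239  0.17 ] cage [ 0.08 -0.05]
yellow 563 [0.641 0.022 0.175] [0.643 0.022 0.169] cage [-0.176  0.09 ]
```

View pics/c11.png

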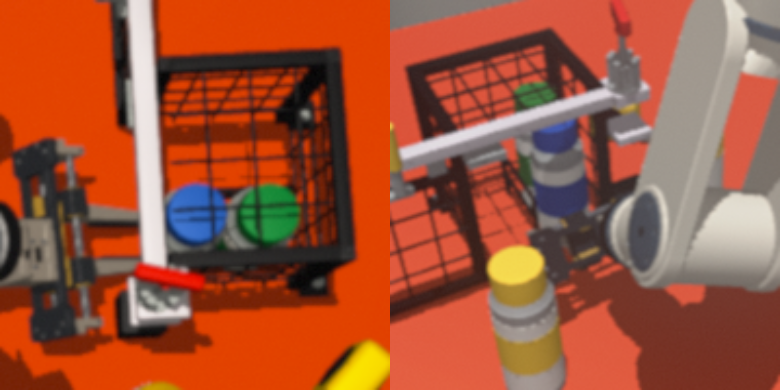

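{"api": "carry_out", "payload": {
  "motion": [0.3,-1,15,0,0,0,0,0.3,-3,15,0,0,0,0,0.3,-4,15,0,0,0,0,0.3,-4,15,0,0,0,0,0.3,-4,15,0,0,0,0,0.3,-4,15,0,0,0,0,0.3,-3,15,0,0,0,0,0.3,-3,20,10,0,0,0,0.3,0,10,30,0,0,0,0.3,0,10,35,0,0,0,0.3,0,10,35,0,0,0,0.3,0,10,35,0,0,0,0.3,0,10,35,0,0,0,0.3,0,10,35,0,0,0,0.3,10,20,30,0,0,-3,0.3,30,20,20,0,0,-3,0.3,36,10,0,0,0,-3,0.3,36,10,0,0,0,-3,0.3,36,10,0,0,0,0,0.3,0,0,0,0,0,0]
}}

```text
clock: 34.12
eef_pos: [0.645, 0.1024, 0.297]
orientation: [0.308, 0.663, 0.589, -0.344]
contact_force: [-1.8, 0.3, -0.3]
gripper_width: 0.348
grip_force: 0.0
```

```bash
python3 - <<'E'
from h import *
s=sense();q=np.array(s["orientation"]);print(s["q"].round(2),s["eef_pos"],Rn.from_quat(q[[1,2,3,0]]).as_matrix()[:,2],s["contact_force"])
cans("pics/t12.png")
E
```

```text
[ 0.52  0.66  1.31 -0.74  1.8   0.71] [0.64499071 0.10244395 0.29700934] [-0.09473953 -0.81384238 -0.57331056] [-1.75003099  0.26583812 -0.27246847]
blue 436 [ 0.52  -0.186  0.175] [ 0.522 -0.186  0.17 ] cage [ 0.027 -0.038]
green 119 [ 0.538 -0.262  0.176] [ 0.538 -0.264  0.175] cage [ 0.106 -0.025]
green 260 [ 0.513 -0.264  0.175] [ 0.512 -0.266  0.169] cage [ 0.107 -0.051]
green 118 [ 0.513 -0.239  0.173] [ 0.513 -0.239  0.169] cage [ 0.081 -0.05 ]
yellow 572 [0.641 0.023 0.175] [0.643 0.023 0.169] cage [-0.177  0.09 ]
```

{"api": "carry_out", "payload": {
  "motion": [0.3,9,20,0,0,0,0,0.3,0,0,-30,0,0,0,0.3,0,0,-30,0,0,0,0.3,0,0,-30,0,0,0,0.3,0,0,-30,0,0,0,0.3,0,0,-30,0,0,0,0.3,0,0,-30,0,0,0,0.3,0,0,-30,0,0,0,0.3,0,0,-25,0,0,0,0.3,0,0,-18,0,0,0,0.3,0,0,-10,0,0,0,0.3,0,0,0,0,0,0,0.3,-1,-10,0,0,0,0,0.3,-1,-10,0,0,0,0,0.3,-1,-10,0,0,0,0,0.3,-1,-10,0,0,0,0,0.3,0,0,0,0,0,0]
}}

```text
clock: 35.58
eef_pos: [0.6452, 0.0791, 0.0367]
orientation: [0.307, 0.664, 0.588, -0.345]
contact_force: [0.6, -0.4, -0.4]
gripper_width: 0.353
grip_force: 0.0
```

```bash
python3 - <<'E'
from h import *
s=sense();print(s["q"].round(2),s["eef_pos"],cage(s["eef_pos"]),s["contact_force"])
cans()
E
```

```text
[ 0.49  0.95  1.4  -0.74  1.5   0.95] [0.64523903 0.07905409 0.03668681] [-0.23286164  0.09406493] [ 0.57411162 -0.41730001 -0.35953759]
blue 442 [ 0.52  -0.186  0.174] [ 0.522 -0.186  0.169] cage [ 0.028 -0.038]
green 117 [ 0.538 -0.262  0.176] [ 0.538 -0.264  0.176] cage [ 0.106 -0.026]
green 263 [ 0.513 -0.264  0.175] [ 0.512 -0.266  0.169] cage [ 0.107 -0.051]
green 115 [ 0.513 -0.239  0.173] [ 0.512 -0.239  0.168] cage [ 0.08 -0.05]
yellow 570 [0.641 0.022 0.175] [0.643 0.023 0.169] cage [-0.177  0.089]
```

{"api": "carry_out", "payload": {
  "motion": [0.3,3,-2,-2,0,0,0,0.3,0,-6,0,0,0,0,0.3,0,-6,0,0,0,0,0.3,-2,-7,0,0,0,0,0.3,-3,-8,0,0,0,0,0.3,-3.8,-9,0,0,0,0,0.3,-3.8,-9,0,0,0,0,0.3,-3.8,-9,0,0,0,0,0.3,-3.8,-9,0,0,0,0,0.3,-3.8,-9,0,0,0,0,0.3,-3.8,-9,0,0,0,0,0.3,-3.8,-9,0,0,0,0,0.3,-3.8,-9,0,0,0,0,0.3,-3.8,-9,0,0,0,0,0.3,-3.8,-9,0,0,0,0,0.3,-3,-9,0,0,0,0,0.3,0,0,0,0,0,0]
}}

```text
clock: 37.05
eef_pos: [0.6013, -0.0484, 0.0337]
orientation: [0.307, 0.663, 0.588, -0.346]
contact_force: [-0.1, 0.5, -0.5]
gripper_width: 0.349
grip_force: 0.0
```

```bash
python3 - <<'E'
from h import *
s=sense();print(s["q"].round(2),s["eef_pos"],cage(s["eef_pos"]),s["contact_force"])
cans()
E
```

```text
[ 0.36  0.86  1.64 -0.85  1.34  0.99] [ 0.60125112 -0.04838766  0.03373249] [-0.10706174  0.04558055] [-0.099455    0.53555256 -0.54851782]
blue 440 [ 0.521 -0.186  0.174] [ 0.523 -0.185  0.168] cage [ 0.027 -0.038]
green 120 [ 0.538 -0.262  0.175] [ 0.538 -0.264  0.175] cage [ 0.106 -0.025]
green 260 [ 0.513 -0.265  0.175] [ 0.512 -0.266  0.17 ] cage [ 0.107 -0.051]
green 115 [ 0.513 -0.239  0.173] [ 0.512 -0.239  0.169] cage [ 0.08 -0.05]
yellow 571 [ 0.595 -0.087  0.175] [ 0.596 -0.088  0.169] cage [-0.068  0.039]
```

{"api": "carry_out", "payload": {
  "motion": [0.3,-0.2,-6,0,0,0,1,0.3,-0.2,-8,0,0,0,1,0.3,-0.2,-8,0,0,0,1,0.3,-0.2,-8,0,0,0,1,0.3,-0.2,-8,0,0,0,1,0.3,-0.2,-8,0,0,0,1,0.3,0.5,-8,0,0,0,0,0.3,0.5,-8,0,0,0,0,0.3,0.5,-8,0,0,0,0,0.3,0.5,-8,0,0,0,0,0.3,0.4,-8,0,0,0,0,0.3,0.4,-8,0,0,0,0,0.3,0.4,-8,0,0,0,0,0.3,0.3,-8,0,0,0,0,0.3,0,0,0,0,0,0]
}}

```text
clock: 38.35
eef_pos: [0.6044, -0.1581, 0.0337]
orientation: [0.325, 0.632, 0.622, -0.329]
contact_force: [-0.2, 0.3, 0.5]
gripper_width: 0.353
grip_force: 0.0
```

```bash
python3 - <<'E'
from h import *
s=sense();print(s["q"].round(2),s["eef_pos"],cage(s["eef_pos"]),s["contact_force"])
cans()
E
```

```text
[ 0.21  0.81  1.78 -1.05  1.17  0.98] [ 0.6043933  -0.15811154  0.03367244] [0.00270456 0.04482556] [-0.15947206  0.31343899  0.45321069]
blue 444 [ 0.521 -0.187  0.175] [ 0.523 -0.186  0.169] cage [ 0.028 -0.038]
green 120 [ 0.538 -0.262  0.176] [ 0.538 -0.264  0.176] cage [ 0.106 -0.026]
green 262 [ 0.513 -0.264  0.175] [ 0.512 -0.266  0.169] cage [ 0.107 -0.051]
green 115 [ 0.513 -0.239  0.173] [ 0.512 -0.239  0.168] cage [ 0.081 -0.05 ]
yellow 73 [ 0.621 -0.189  0.176] [ 0.622 -0.188  0.176] cage [0.033 0.061]
yellow 258 [ 0.596 -0.187  0.175] [ 0.595 -0.186  0.17 ] cage [0.031 0.035]
yellow 117 [ 0.598 -0.212  0.175] [ 0.597 -0.213  0.172] cage [0.058 0.035]
```

{"api": "carry_out", "payload": {
  "motion": [0.3,0,10,0,0,0,0,0.3,0,15,0,0,0,0,0.3,0,20,0,0,0,0,0.3,0,20,0,0,0,0,0.3,0,20,0,0,0,0,0.3,0,20,0,0,0,0,0.3,0,20,0,0,0,0,0.3,0,20,15,0,0,0,0.3,0,20,30,0,0,0,-1,0,10,35,0,0,0,-1,0,10,35,0,0,0,-1,0,0,40,0,0,0,-1,0,0,40,0,0,0,-1,0,0,40,0,0,0,-1,0,0,40,0,0,0,-1,0,0,40,0,0,0,-1,0,0,40,0,0,0,-1,0,0,0,0,0,0]
}}

```text
clock: 39.9
eef_pos: [0.6061, 0.031, 0.3968]
orientation: [0.327, 0.633, 0.622, -0.324]
contact_force: [0.2, 0.8, 1.3]
gripper_width: 0.977
grip_force: 0.0
```

```bash
python3 - <<'E'
from h import *
s=sense();q=np.array(s["orientation"]);A=Rn.from_quat(q[[1,2,3,0]]);B=Rn.from_quat([.693,.721,0,0])
v=(B*A.inv()).as_rotvec(degrees=True);print(s["q"].round(2),s["eef_pos"],v, np.array([.7166,-.107,.262])-s["eef_pos"])
cans()
E
```

```text
[ 0.48  0.43  1.47 -0.83  1.75  0.56] [0.60607782 0.03103015 0.3967748 ] [54.80119989  1.39135717  3.03922404] [ 0.11052218 -0.13803015 -0.1347748 ]
blue 445 [ 0.521 -0.187  0.175] [ 0.523 -0.186  0.169] cage [ 0.027 -0.038]
green 119 [ 0.538 -0.262  0.176] [ 0.538 -0.264  0.176] cage [ 0.106 -0.025]
green 261 [ 0.513 -0.264  0.175] [ 0.512 -0.266  0.169] cage [ 0.108 -0.051]
green 113 [ 0.513 -0.239  0.173] [ 0.512 -0.239  0.17 ] cage [ 0.08 -0.05]
yellow 75 [ 0.621 -0.189  0.176] [ 0.622 -0.188  0.175] cage [0.033 0.062]
yellow 260 [ 0.596 -0.187  0.175] [ 0.596 -0.187  0.17 ] cage [0.031 0.035]
yellow 120 [ 0.598 -0.212  0.175] [ 0.597 -0.213  0.171] cage [0.058 0.035]
```

{"api": "carry_out", "payload": {
  "motion": [-1,11,-14,0,5.5,0.1,0.3,-1,11,-14,0,5.5,0.1,0.3,-1,11,-14,0,5.5,0.1,0.3,-1,11,-14,0,5.5,0.1,0.3,-1,11,-14,0,5.5,0.1,0.3,-1,11,-14,0,5.5,0.1,0.3,-1,11,-14,0,5.5,0.2,0.3,-1,11,-14,0,5.5,0.2,0.3,-1,11,-14,0,5.5,0.2,0.3,-1,11,-12,0,5.3,0.2,0.3,-1,0,0,0,0,0,0,-1,0,0,-30,0,0,0,-1,0,0,-30,0,0,0,-1,0,0,0,0,0,0]
}}

```text
clock: 41.12
eef_pos: [0.7118, -0.1075, 0.3206]
orientation: [-0.006, 0.691, 0.723, -0.008]
contact_force: [-0.4, 1.0, -1.4]
gripper_width: 1.001
grip_force: 0.0
```

```bash
python3 - <<'E'
from h import *
s=sense();print(s["orientation"],s["eef_pos"])
p,d,W=wristworld();h=cv2.cvtColor(p,cv2.COLOR_BGR2HSV)
y=(h[...,0]>20)&(h[...,0]<35)&(h[...,1]>120)&(W[...,2]>.255)&(W[...,2]<.3)&(d>0); q=W[y&(np.hypot(W[...,0]-.717,W[...,1]+.107)<.05)];print(len(q),(q.max(0)+q.min(0))/2)
m=((h[...,0]<8)|(h[...,0]>172))&(h[...,1]>120)&(W[...,2]>.28)&(W[...,2]<.35)&(d>0)&(np.hypot(W[...,0]-.4475,W[...,1]+.148)<.06)
q=W[m];print(m.sum(),q.max(0),q.min(0))
E
```

```text
[-0.00636043  0.69074305  0.72303106 -0.00772492] [ 0.71184305 -0.10746571  0.32055922]
739 [ 0.71647025 -0.10890565  0.26765368]
1 [ 0.4494944  -0.15340321  0.28166961] [ 0.4494944  -0.15340321  0.28166961]
```

{"api": "carry_out", "payload": {
  "motion": [-1,5,-1,-20,0,0,0,-1,0,0,-20,0,0,0,-1,0,0,-15,0,0,0,1,0,0,0,0,0,0,1,0,0,0,0,0,0,1,0,0,0,0,0,0,1,0,0,0,0,0,0,1,0,0,0,0,0,0,1,0,0,0,0,0,0,1,0,0,0,0,0,0,1,0,0,0,0,0,0,1,0,0,0,0,0,0,1,0,0,0,0,0,0,1,0,0,0,0,0,0,1,0,0,0,0,0,0,1,0,0,0,0,0,0,1,0,0,0,0,0,0,1,0,0,0,0,0,0]
}}

```text
clock: 42.67
eef_pos: [0.7181, -0.1106, 0.2735]
orientation: [-0.003, 0.691, 0.723, -0.006]
contact_force: [-6.8, -0.7, 3.6]
gripper_width: 0.174
grip_force: 30.0
```

{"api": "carry_out", "payload": {
  "motion": [1,-4,-0.1,0,0,0,0,1,-10,-0.4,0,0,0,0,1,-10,-0.4,0,0,0,0,1,-10,-0.3,0,0,0,0,1,-10,-0.4,0,0,0,0,1,-10,-0.4,0,0,0,0,1,-10,-0.3,0,0,0,0,1,-10,-0.4,0,0,0,0,1,-10,-0.4,0,0,0,0,1,-10,-0.3,0,0,0,0,1,-10,-0.4,0,0,0,0,1,-10,-0.4,0,0,0,0,1,-10,-0.3,0,0,0,0,1,-10,-0.4,0,0,0,0,1,-10,-0.4,0,0,0,0,1,-10,-0.3,0,0,0,0,1,-10,-0.4,0,0,0,0,1,-10,-0.3,0,0,0,0,1,0,0,0,0,0,0]
}}

```text
clock: 44.25
eef_pos: [0.5435, -0.1166, 0.2735]
orientation: [-0.002, 0.691, 0.723, -0.005]
contact_force: [-2.7, 3.9, -3.4]
gripper_width: 0.174
grip_force: 30.0
```

{"api": "carry_out", "payload": {
  "motion": [1,-1,0,0,0,0,0,1,-1,0,0,0,0,0,1,-1,0,0,0,0,0,1,0,0,0,0,0,0,1,0,0,0,0,0,0,1,0,0,0,0,0,0]
}}

```text
clock: 44.75
eef_pos: [0.543, -0.1166, 0.2735]
orientation: [-0.002, 0.691, 0.723, -0.004]
contact_force: [0.9, 5.0, -5.1]
gripper_width: 0.171
grip_force: 30.0
```

{"api": "carry_out", "payload": {
  "motion": [-1,0,0,0,0,0,0,-1,0,0,0,0,0,0,-1,0,0,0,0,0,0,-1,0,0,0,0,0,0,-1,0,0,0,0,0,0,-1,0,0,0,0,0,0,-1,0,0,0,0,0,0,-1,0,0,0,0,0,0,-1,0,0,20,0,0,0,-1,0,0,25,0,0,0,-1,0,0,30,0,0,0,-1,0,0,30,0,0,0,-1,0,0,25,0,0,0,-1,0,0,0,0,0,0]
}}

```text
clock: 45.92
eef_pos: [0.5445, -0.1172, 0.4092]
orientation: [0.002, 0.691, 0.723, -0.002]
contact_force: [0.3, 0.4, 0.2]
gripper_width: 0.999
grip_force: 0.0
```

```bash
python3 - <<'E'
from h import *
s=sense();q=np.array(s["orientation"]);A=Rn.from_quat(q[[1,2,3,0]])
print(s["q"].round(2),s["eef_pos"],A.as_matrix().round(3).tolist())
p,d,W=wristworld();h=cv2.cvtColor(p,cv2.COLOR_BGR2HSV);cv2.imwrite("pics/w5.png",p)
y=(h[...,0]>20)&(h[...,0]<35)&(h[...,1]>120)&(W[...,2]>.255)&(W[...,2]<.3)&(d>0); q=W[y&(np.hypot(W[...,0]-.5426,W[...,1]+.113)<.05)];print(len(q),(q.max(0)+q.min(0))/2,cage((q.max(0)+q.min(0))/2))
m=((h[...,0]<8)|(h[...,0]>172))&(h[...,1]>120)&(W[...,2]>.29)&(W[...,2]<.35)&(d>0)&(np.hypot(W[...,0]-.4475,W[...,1]+.148)<.06)
q=W[m];print(m.sum(),q.max(0),q.min(0)); t=q[q[:,2]>q[:,2].max()-.012];print(cv2.minAreaRect(t[:,:2].astype(np.float32)))
cans()
E
```

```text
[-0.21  0.12  1.53 -0.01  1.49 -0.26] [ 0.5445478  -0.11716072  0.40918954] [[-0.045, 0.999, -0.001], [0.999, 0.045, -0.006], [-0.006, -0.001, -1.0]]
359 [ 0.54246506 -0.11453264  0.26774206] [-0.04304535 -0.01551661]
981 [ 0.45880411 -0.12247248  0.32158831] [ 0.43755244 -0.1657923   0.29008682]
((0.44813433289527893, -0.1447872519493103), (0.04545530304312706, 0.013464856892824173), 76.29325866699219)
blue 192 [ 0.498 -0.185  0.175] [ 0.499 -0.185  0.171] cage [ 0.026 -0.062]
yellow 84 [ 0.595 -0.212  0.175] [ 0.596 -0.213  0.17 ] cage [0.057 0.034]
```

View pics/w5.png

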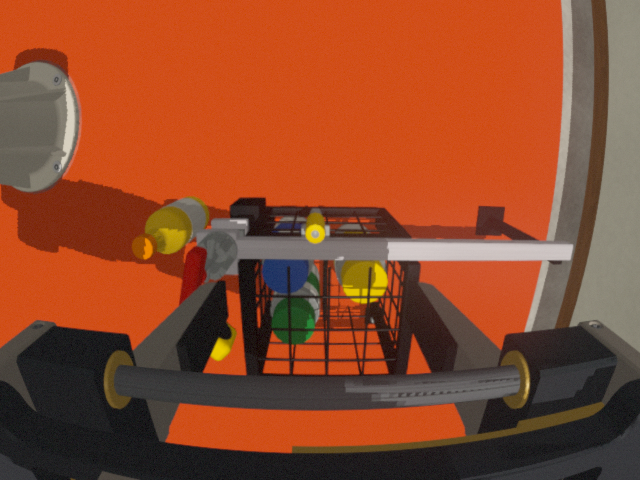

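The post is at cage y −0.0155, so the gate is shut. All three cans are inside and the red pin bar still rests out. Next is the pin.

{"api": "carry_out", "payload": {
  "motion": [-1,-32,-11,0,0,0,-5.1,-1,-32,-11,0,0,0,-5.1,-1,-33,-10,0,0,0,-5.2,-1,0,0,0,0,0,0,-1,0,0,0,0,0,0]
}}

```text
clock: 46.43
eef_pos: [0.4443, -0.149, 0.4027]
orientation: [-0.003, 0.782, 0.623, -0.005]
contact_force: [-0.3, 0.0, -0.4]
gripper_width: 0.998
grip_force: 0.0
```

```bash
python3 - <<'E'
from h import *
s=sense();print(s["eef_pos"],s["orientation"])
p,d,W=wristworld();h=cv2.cvtColor(p,cv2.COLOR_BGR2HSV)
m=((h[...,0]<8)|(h[...,0]>172))&(h[...,1]>120)&(W[...,2]>.29)&(W[...,2]<.35)&(d>0)&(np.hypot(W[...,0]-.4475,W[...,1]+.148)<.06)
q=W[m];print(m.sum(),q.max(0),q.min(0)); t=q[q[:,2]>q[:,2].max()-.012];print(cv2.minAreaRect(t[:,:2].astype(np.float32)))
E
```

```text
[ 0.44429672 -0.14896781  0.40265634] [-0.00263493  0.78201234  0.62324072 -0.00455728]
1398 [ 0.45840234 -0.12248495  0.3208844 ] [ 0.43592546 -0.17748042  0.29323064]
((0.44749024510383606, -0.1501276046037674), (0.05568263307213783, 0.012544341385364532), 77.05481719970703)
```

{"api": "carry_out", "payload": {
  "motion": [-1,3,-1,-25,0,0,0,-1,0,0,-25,0,0,0,-1,0,0,-25,0,0,0,-1,0,0,-18,0,0,0,-1,0,0,-4,0,0,0,1,0,0,0,0,0,0,1,0,0,0,0,0,0,1,0,0,0,0,0,0,1,0,0,0,0,0,0,1,0,0,0,0,0,0,1,0,0,0,0,0,0,1,0,0,0,0,0,0,1,0,0,0,0,0,0,1,0,0,0,0,0,0,1,0,0,0,0,0,0,1,0,0,0,0,0,0,1,0,0,0,0,0,0,1,0,0,0,0,0,0,1,0,0,0,0,0,0]
}}

```text
clock: 48.07
eef_pos: [0.4479, -0.1496, 0.3066]
orientation: [-0.003, 0.782, 0.624, -0.005]
contact_force: [-5.5, 2.0, 3.3]
gripper_width: 0.138
grip_force: 30.0
```

{"api": "carry_out", "payload": {
  "motion": [1,0,0,0,0,0,0,1,0,0,0,0,0,0,1,0,0,0,0,0,0]
}}

```text
clock: 48.32
eef_pos: [0.4479, -0.1495, 0.3066]
orientation: [-0.003, 0.782, 0.624, -0.005]
contact_force: [-5.0, 0.7, 3.5]
gripper_width: 0.138
grip_force: 30.0
```

Now lift by 8.5 mm (lift about 0.0365) and turn back 75°.

{"api": "carry_out", "payload": {
  "motion": [1,0,0,3,0,0,0,1,0,0,3,0,0,0,1,0,0,3,0,0,0,1,0,0,0,0,0,0,1,0,0,0,0,0,0]
}}

```text
clock: 48.73
eef_pos: [0.4479, -0.1495, 0.315]
orientation: [-0.003, 0.782, 0.624, -0.005]
contact_force: [-4.5, 1.3, -9.7]
gripper_width: 0.138
grip_force: 30.0
```

{"api": "carry_out", "payload": {
  "motion": [1,0,0,0,0,0,-5,1,0,0,0,0,0,-5,1,0,0,0,0,0,-5,1,0,0,0,0,0,-5,1,0,0,0,0,0,-5,1,0,0,0,0,0,-5,1,0,0,0,0,0,-5,1,0,0,0,0,0,-5,1,0,0,0,0,0,-5,1,0,0,0,0,0,-5,1,0,0,0,0,0,-5,1,0,0,0,0,0,-5,1,0,0,0,0,0,-5,1,0,0,0,0,0,-5,1,0,0,0,0,0,-5,1,0,0,0,0,0,0,1,0,0,0,0,0,0]
}}

```text
clock: 50.15
eef_pos: [0.4486, -0.1507, 0.3154]
orientation: [-0.003, 1.0, 0.02, -0.002]
contact_force: [-3.1, -4.8, -10.6]
gripper_width: 0.138
grip_force: 30.0
```

{"api": "carry_out", "payload": {
  "motion": [1,0,0,-4,0,0,0,1,0,0,-4,0,0,0,1,0,0,-4,0,0,0,1,0,0,-4,0,0,0,1,0,0,-4,0,0,0,1,0,0,-4,0,0,0,1,0,0,-4,0,0,0,1,0,0,-4,0,0,0,1,0,0,-4,0,0,0,1,0,0,-1,0,0,0,1,0,0,0,0,0,0]
}}

```text
clock: 51.07
eef_pos: [0.4487, -0.1507, 0.279]
orientation: [-0.003, 1.0, 0.02, -0.002]
contact_force: [-3.7, -3.7, -4.7]
gripper_width: 0.14
grip_force: 30.0
```

Force z is about −5 N, which is just the spring, so the pin followed down. I'll release it and rise.

{"api": "carry_out", "payload": {
  "motion": [-1,0,0,0,0,0,0,-1,0,0,0,0,0,0,-1,0,0,0,0,0,0,-1,0,0,0,0,0,0,-1,0,0,0,0,0,0,-1,0,0,0,0,0,0,-1,0,0,0,0,0,0,-1,0,0,0,0,0,0,-1,0,0,20,0,0,0,-1,0,0,25,0,0,0,-1,0,0,30,0,0,0,-1,0,0,30,0,0,0,-1,0,0,25,0,0,0,-1,0,0,0,0,0,0]
}}

```text
clock: 52.23
eef_pos: [0.4506, -0.1503, 0.4138]
orientation: [-0.003, 1.0, 0.019, 0.002]
contact_force: [0.8, -0.4, 1.0]
gripper_width: 1.004
grip_force: 0.0
```

```bash
python3 - <<'E'
from h import *
s=sense();print(s["eef_pos"],s["orientation"])
p,d,W=wristworld();h=cv2.cvtColor(p,cv2.COLOR_BGR2HSV);cv2.imwrite("pics/w6.png",p)
m=((h[...,0]<8)|(h[...,0]>172))&(h[...,1]>120)&(W[...,2]>.265)&(W[...,2]<.35)&(d>0)&(np.hypot(W[...,0]-.4475,W[...,1]+.148)<.06)
q=W[m];print(m.sum(),q.max(0),q.min(0),np.percentile(q[:,2],[50,90])); t=q[q[:,2]>q[:,2].max()-.012];print(cv2.minAreaRect(t[:,:2].astype(np.float32)))
y=(h[...,0]>20)&(h[...,0]<35)&(h[...,1]>120)&(W[...,2]>.255)&(W[...,2]<.3)&(d>0); q=W[y&(np.hypot(W[...,0]-.5426,W[...,1]+.113)<.05)];print(len(q),cage((q.max(0)+q.min(0))/2))
E
```

```text
[ 0.45056103 -0.15034815  0.41377911] [-0.00302948  0.99981298  0.01903636  0.00156589]
1037 [ 0.47491486 -0.14292028  0.29325065] [ 0.42123653 -0.15748754  0.26602797] [0.29087847 0.29199049]
((0.4480723738670349, -0.15048781037330627), (0.053660597652196884, 0.012778490781784058), 2.0900185108184814)
302 [-0.0417758  -0.01526492]
```

View pics/w6.png

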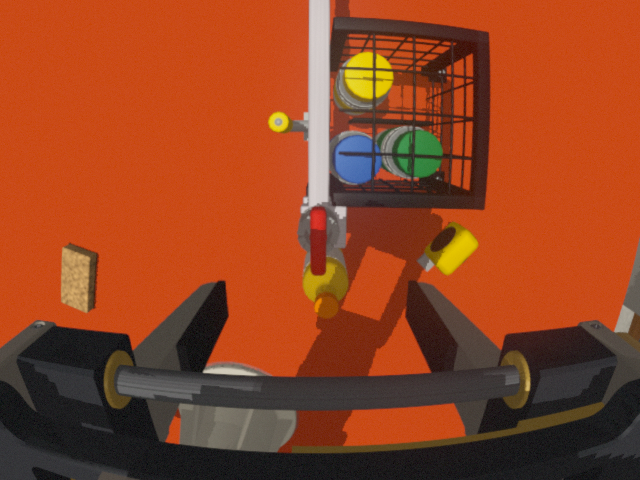

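The picture shows the pin bar (318,240) back along the rail with its top at 0.292, so it is fully down. The gate is shut, with its post at (279,122), and the cans (368,77), (356,160) and (417,155) stand upright inside. Nothing touches the robot.

```bash
python3 -c "
from rig import *
print(sign_off())"
```

```text
the job is handed in; nothing more can be done
None
```

The three spray cans on the bench (blue, green, yellow) are upright inside the cage, the gate is shut, and the pin is turned back and fully down. The job is handed in; no verdict came back.

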